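# Pulse the spice mill by hand on its bayonet lid

## Task

Put the lid on the open spice mill, its two side pins down through the two slots of the mouth, press it home, then twist it clockwise to the pulse position, about half way to the lock, where you feel the switch spring push back. Keep it short of the lock click and finish while still gripping the lid and holding it at pulse, because it springs back if let go. Leave the other things on the worktop where they are.

Things in the scene. Friction and masses are not known exactly. Their poses are not given: they have to be found in the camera images.
- lid: Loose lid, 63 to 108 g, upright on the worktop: black drum 72 mm across, 38 mm high, lower edge chamfered 3.5 mm; on top a finger bar from 38 to 70 mm above the underside, 56 mm long along the lid's x, 16 mm wide along y: grip it across the width from above. A half turn makes no difference. Origin: centre of the underside, z up.
- lid_pin (a point): End of one of the lid's two round steel bayonet pins (10 mm diameter), which stick out level along the lid's +x and -x, in line with the bar, 42.5 mm from the axis and 10 mm above the underside. This point: tip of the +x pin.
- mill: Cordless spice mill base, brushed metal, fixed, 111 mm across, 100 mm high, open on top. A sprung sealing ring inside meets the lid's underside 88 mm above the worktop and pushes it up with 1.5 N, rising to 4.8 N at a hard stop at 77 mm. The lid can be turned once its underside is below 80 mm; 78 to 79 mm is best. Origin: centre of the underside on the worktop, z up; slots along x.
- mill_mouth (a point): Centre of the mouth, top of the mill, 100 mm above the worktop. Flange 5 mm thick with a 76 mm round hole and two slots in line, 15 mm wide, out to 45 mm from the axis, along the mill's +x and -x; a dot on the rim marks each. Either pin enters either slot; turned clockwise (seen from above) the pins run under the flange.
- switch (a joint): Pulse switch in the mill, rad: 0 at rest. The lid turns 15 degrees freely from the slots, then pushes it (value = turn - 0.26) against a spring: 0.14 N m plus 0.25 per rad. It pulses from 0.17 to 0.58; middle 0.37 = lid 36 degrees from the slots, single bar mark on the rim. From 50 degrees the lock's plungers resist; it clicks locked at 76 degrees (1.06), double bar mark.
- spice_jar: Bystander: small spice jar with a screw cap, 46 mm across, 106 mm high, behind the gap between mill and lid. Origin: centre of the underside.
- jar_small: Bystander: squat jar, 64 mm across, 90 mm high, at the back on the right. Origin: centre of the underside.
- mug: Bystander: tall mug, 118 mm high, front left. Origin: on the underside.
- small_bowl: Bystander: empty round bowl, 130 mm across, 59 mm high, right. Origin: centre of the underside.
- teaspoon: Bystander: teaspoon 138 mm long, 12 mm high, lying between mill and lid. Origin: its middle, underside.
- lemon: Bystander: lemon 78 mm long on the left. Origin: its middle, underside.

How it is judged:
By the outcome, as a careful person would: the job done as asked, in the order asked, and still so for the second after the job is handed in, while the arm keeps its last pose, push and grip.
It also fails if it takes over 48 s, if anything falls off the work surface, if the arm or the gripper's body presses on something with over 40 N, if the wrist force passes 120 N, or if a joint passes its speed limit or range.

## Robot

A 6-joint arm with a two-finger parallel gripper is mounted at the origin on the work surface; the furniture and walls round the work are solid. World frame = base frame: x ahead of the robot, y to its left, z up, the work surface at z = 0. Lengths are in mm, angles in rad, forces in N, time in s.
With the tool pointing down it reaches from about 400 to 925 mm from the base axis. Payload 12.5 kg.
Tool frame: the origin (TCP) lies on the mounting face of the last link; the fingertips stand 190 mm ahead of it and the grasp point (between the pads) lies 171 mm ahead of it; z points along the fingers, y is the line along which they close (so a half turn about z gives the same grasp; the last joint's range is limited). The gripper opens to 95 mm and grips with 3 to 60 N. Pads are 20 mm wide; open, the fingers measure 119 mm over their backs; the gripper's body (75 mm by 180 mm) begins 59 mm behind the grasp point.
Start: joints at [-1.434, 0.491, 1.559, -0, 1.092, -0.106], TCP at [150.283, -606.663, 404.761] pointing down, gripper open.
Joint ranges: [-3.1, 3.1], [-0.84, 2.19], [0.05, 2.79], [-1.13, 4.28], [0.06, 2.93], [-2.69, 2.69]. Speed limits (rad/s): [2.22, 2.22, 2.79, 3.14, 3.14, 3.14].

## Interface

Orientations are given as [roll, pitch, yaw] about the fixed x, y, z axes, in that order (R = Rz(yaw) Ry(pitch) Rx(roll)).
In Python, from cell import * gives the robot as it stands.
- The arm moves only by the tool arm_command, never from a script. Its argument "rows" is a list that holds one entry, the list of rows, each a list of 7 numbers: the shift along the tool's x, y, z normalised to -1 to 1, where 1 is 0.15 m, then the turn, a rotation vector about the tool's x, y, z normalised to -1 to 1, where 1 is 360 degrees, then the opening, from -1 (shut) to 1 (fully open). A call has 1 to 10 rows; each row is the pose to reach, as a shift and turn from the pose commanded when the call began, along the tool's axes at that moment, turning the shorter way round; what a row does not reach only later rows make up. A row lasts 1/12 s, in which the tool goes at most 41.7 mm and 7.16 degrees, less where a joint would pass 70% of its speed; a pose out of reach is approached as far as the arm can. A call with a number of a shift or a turn outside -1 to 1 is refused whole. A call with a gripper value outside its range is refused whole. The fingers move at their own pace and stop on an object; the grip force is fixed at half the most. Time passes only in rows, so rows that repeat a pose let the fingers close. It gives the time, the measured TCP pose, the force, the opening and the grip force at its end, in the units of the state.
- state(): the state, without advancing time (a new reading comes with each control period).
- read_camera(name): name is "scene" or "side" or "wrist"; returns (picture, depth): 420x560x3 uint8, red, green, blue; 420x560 float32, mm along the optical axis (not along the pixel's ray), 0 where there is no reading.
- get_calibration(name): a dict with "camera_matrix" (3x3 intrinsics, pixels), "position" and "orientation" of the camera in the world; the wrist camera has in their place "hand_eye" (4x4, takes a point from camera to tool coordinates, whose origin is the TCP and whose axes are the flange's). Camera axes: x right, y up, looking along -z (the intrinsics and any distortion apply to the point x, -y, -z); pixel columns grow to the right and rows downward; lengths in mm; the calibration is good to about 2 mm. A picture is of the moment at which its call begins: read the wrist's pose just before it. get_calibration takes no time and is no camera call.
- job_done(): hands the job in; it is judged then, once.
The state is a dict: "t": time; "joints": joint angles; "qvel": joint speeds; "tau": joint torques, N m; "eef_pos": TCP position; "tcp_rot": TCP orientation; "ft_force": force on the tool from outside, world axes, zero at the start; "moment": the same for the moment, N m; "opening": opening from 0.0 (shut) to 1.0 (fully open); "grip_force": force on a finger pad.
Only numpy, scipy, OpenCV 4.12 (cv2) and the standard library are available. Lean on these libraries where they do the work, as an engineer would, in place of code of your own. Each camera call takes 0.05 s, during which the arm holds its last target. There are 200 camera calls.

## Working session

There is one attempt and no reset: what is moved stays moved. The work goes in short steps, Python scripts to look and compute and a tool call to move; the robot and the scene stay as the last step left them, time stands still between calls to the robot, and variables do not carry over. Pictures are saved under pics/ and viewed, at most 10 in all, crops included, and the job is handed in when it is done.

Besides the shell and the picture viewer there is one more tool, called after "Call:" by a JSON object that holds its "method" and its "body". arm_command: Moves the arm, as the interface text tells. Its arguments: {"type":"object","properties":{"rows":{"type":"array","items":{"type":"array","items":{"type":"array","items":{"type":"number","minimum":-1,"maximum":1}}}}},"required":["rows"]}

```bash
mkdir -p pics; ls; python3 - <<'E'
from cell import *
import cv2,numpy as np
s=state();print({k:np.round(v,3).tolist() for k,v in s.items()})
for n in("scene","side","wrist"):
    p,d=read_camera(n);cv2.imwrite(f"pics/{n}0.png",p[:,:,::-1]);np.save(f"{n}0.npy",d)
    print(n,{k:np.round(v,3).tolist() for k,v in get_calibration(n).items()})
a=[cv2.imread(f"pics/{n}0.png") for n in("scene","side")]
E
```

```text
pics
{'t': 0.0, 'joints': [-1.434, 0.492, 1.559, -0.0, 1.092, -0.106], 'qvel': [0.001, 0.001, -0.0, -0.001, -0.001, -0.001], 'tau': [0.002, -61.263, -25.818, 0.069, 0.048, -0.0], 'eef_pos': [150.283, -606.617, 404.154], 'tcp_rot': [-3.14, -0.0, 0.243], 'ft_force': [-0.045, -0.175, 0.529], 'moment': [0.002, 0.006, -0.012], 'grip_force': 0.0, 'opening': 0.998}
scene {'camera_matrix': [[382.638, 0.0, 281.518], [0.0, 382.638, 212.673], [0.0, 0.0, 1.0]], 'position': [-79.74, 469.513, 671.606], 'orientation': [0.88, -0.011, -2.204]}
side {'camera_matrix': [[534.249, 0.0, 273.279], [0.0, 534.249, 206.01], [0.0, 0.0, 1.0]], 'position': [83.514, -1373.344, 784.507], 'orientation': [1.13, -0.007, -0.273]}
wrist {'camera_matrix': [[302.404, 0.0, 285.172], [0.0, 302.404, 208.367], [0.0, 0.0, 1.0]], 'hand_eye': [[0.001, 0.966, 0.257, 72.876], [1.0, -0.001, 0.001, -1.341], [0.001, 0.257, -0.966, 20.234], [0.0, 0.0, 0.0, 1.0]]}
```

View pics/scene0.png

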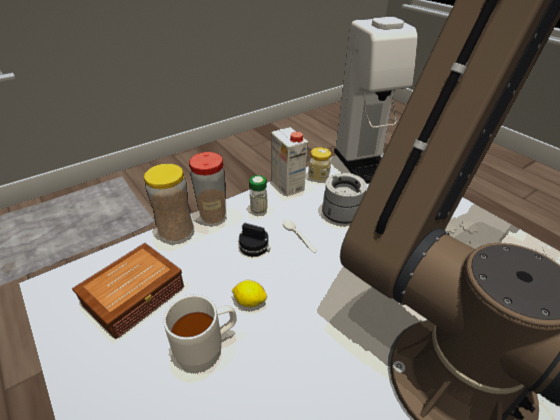

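View pics/side0.png

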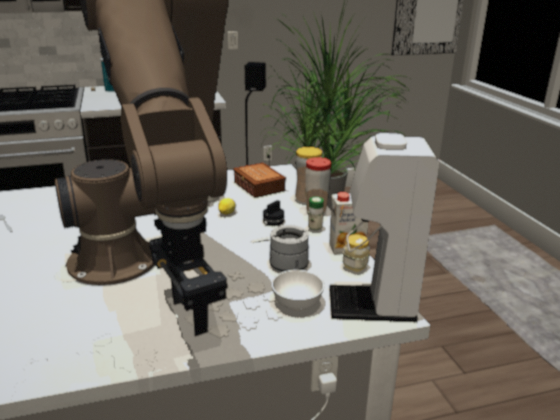

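Scene view: lid at (254,240), its bar top at (254,230); mill mouth at (346,186); spoon (300,235), spice jar (258,195). Side view: lid (273,213), mill mouth (290,240). Next I'll get rough positions from the depth.

```bash
cat > h.py <<'E'
from cell import *
import cv2,numpy as np
from scipy.spatial.transform import Rotation as Ro
def cam(n,s=None):
    c=get_calibration(n);K=np.array(c["camera_matrix"])
    if n=="wrist":
        T=np.eye(4);T[:3,:3]=Ro.from_euler('xyz',s["tcp_rot"]).as_matrix();T[:3,3]=s["eef_pos"]
        M=T@np.array(c["hand_eye"])
    else:
        M=np.eye(4);M[:3,:3]=Ro.from_euler('xyz',c["orientation"]).as_matrix();M[:3,3]=c["position"]
    return K,M
def ray(K,M,u,v):
    d=M[:3,:3]@np.array([(u-K[0,2])/K[0,0],-(v-K[1,2])/K[1,1],-1.]);return M[:3,3],d
def onz(K,M,u,v,z):
    o,d=ray(K,M,u,v);return o+d*(z-o[2])/d[2]
def pt(K,M,u,v,dep):
    o,d=ray(K,M,u,v);return o+d*dep
def proj(K,M,P):
    q=M[:3,:3].T@(np.asarray(P,float)-M[:3,3]);return K[0,0]*q[0]/-q[2]+K[0,2],-K[1,1]*q[1]/-q[2]+K[1,2]
def cloud(K,M,d):
    v,u=np.nonzero(d>0);z=d[v,u]
    q=np.stack([(u-K[0,2])/K[0,0]*z,-(v-K[1,2])/K[1,1]*z,-z],1)
    return q@M[:3,:3].T+M[:3,3],u,v
def rel(s,P,rot=None):
    "row numbers for TCP world pos P and yaw change"
    R=Ro.from_euler('xyz',s["tcp_rot"]).as_matrix()
    return R.T@(np.array(P)-s["eef_pos"])/150
E
python3 - <<'E'
from h import *
for n,L in(("scene",[(254,230),(256,246),(345,180),(346,214),(258,183),(300,235),(250,288),(320,155),(196,300)]),("side",[(271,208),(275,218),(290,232),(290,255),(317,204),(262,240),(298,283),(357,240)])):
    K,M=cam(n);d=np.load(n+"0.npy")
    for u,v in L: print(n,u,v,np.round(pt(K,M,u,v,d[v,u])))
E
```

```text
scene 254 230 [494. 120.  65.]
scene 256 246 [472. 130.  36.]
scene 345 180 [ 498. -174.   87.]
scene 346 214 [ 429. -119.   42.]
scene 258 183 [599.  38. 106.]
scene 300 235 [463.   4.   9.]
scene 250 288 [361. 217.  55.]
scene 320 155 [ 634. -203.   88.]
scene 196 300 [360. 332. 104.]
side 271 208 [494. 103.  54.]
side 275 218 [501.  80.  29.]
side 290 232 [ 488. -119.   83.]
side 290 255 [   84. -1373.   785.]
side 317 204 [612.   6.  98.]
side 262 240 [438.  -1.   2.]
side 298 283 [ 460. -282.   24.]
side 357 240 [ 647. -217.   88.]
```

```bash
python3 - <<'E'
from h import *
for n in("scene","side"):
    K,M=cam(n);P,u,v=cloud(K,M,np.load(n+"0.npy"))
    P=P[(P[:,2]>130)&(P[:,0]>200)&(P[:,0]<900)&(abs(P[:,1])<550)]
    H={}
    for p in P:
        k=(int(p[0]//80)*80,int(p[1]//80)*80);H.setdefault(k,[]).append(p[2])
    print(n,{k:(len(h),int(np.percentile(h,95))) for k,h in sorted(H.items()) if len(h)>15})
s=state();print(rel(s,(470,-145,404)))
E
```

```text
scene {(160, -160): (466, 569), (160, -80): (3021, 555), (160, 0): (2235, 398), (160, 80): (959, 257), (240, -160): (213, 563), (240, -80): (1283, 544), (240, 0): (336, 402), (480, -480): (477, 395), (480, -400): (558, 361), (560, -480): (599, 431), (560, -400): (2544, 428), (560, -320): (748, 402), (560, -160): (340, 181), (560, -80): (75, 165), (560, 80): (374, 183), (560, 160): (411, 183), (560, 240): (535, 182), (640, -400): (1722, 417), (640, -160): (295, 181), (640, -80): (106, 165), (640, 80): (252, 184), (640, 160): (442, 184), (640, 240): (501, 183), (720, -400): (48, 386)}
side {(160, -560): (19, 569), (160, -320): (1396, 701), (160, -240): (264, 553), (240, -320): (1662, 700), (240, -240): (760, 561), (480, -480): (703, 388), (480, -400): (138, 355), (560, -480): (4447, 419), (560, -400): (744, 430), (560, -160): (255, 179), (560, 80): (162, 180), (560, 160): (119, 179), (560, 240): (41, 181), (640, -560): (39, 380), (640, -480): (3130, 415), (640, -400): (166, 430), (640, -160): (144, 180), (640, 80): (337, 182), (640, 160): (155, 181), (640, 240): (85, 181)}
[ 2.80890676 -2.47476906  0.00423308]
```

Call:
{"method": "arm_command", "body": {"rows": [[[0.15, -0.2, 0, 0, 0, 0, 1], [0.35, -0.5, 0, 0, 0, 0, 1], [0.6, -0.8, 0, 0, 0, 0, 1], [0.7, -1, 0, 0, 0, 0, 1], [0.7, -1, 0, 0, 0, 0, 1], [0.7, -1, 0, 0, 0, 0, 1]]]}}

```text
t: 0.65
eef_pos: [217.1, -432.3, 405.0]
tcp_rot: [-3.14, -0.0, 0.245]
ft_force: [1.1, -0.9, 0.6]
opening: 1.001
grip_force: 0.0
```

Call:
{"method": "arm_command", "body": {"rows": [[[0.2, -0.2, 0, 0, 0, 0, 1], [0.5, -0.5, 0, 0, 0, 0, 1], [0.8, -0.8, 0, 0, 0, 0, 1], [1, -1, 0, 0, 0, 0, 1], [1, -1, 0, 0, 0, 0, 1], [1, -1, 0, 0, 0, 0, 1]]]}}

```text
t: 1.15
eef_pos: [327.5, -250.2, 404.8]
tcp_rot: [-3.141, -0.0, 0.247]
ft_force: [-0.4, -0.7, -0.2]
opening: 0.999
grip_force: 0.0
```

Call:
{"method": "arm_command", "body": {"rows": [[[0.2, -0.1, 0, 0, 0, 0, 1], [0.5, -0.25, 0, 0, 0, 0, 1], [0.8, -0.4, 0, 0, 0, 0, 1], [1, -0.47, 0, 0, 0, 0, 1], [1, -0.47, 0, 0, 0, 0, 1], [1, -0.47, 0, 0, 0, 0, 1], [1, -0.47, 0, 0, 0, 0, 1]]]}}

```text
t: 1.73
eef_pos: [454.2, -150.0, 404.3]
tcp_rot: [-3.141, 0.001, 0.244]
ft_force: [-1.0, -0.0, -0.3]
opening: 1.004
grip_force: 0.0
```

```bash
python3 - <<'E'
from h import *
s=state();print({k:np.round(v,4).tolist() for k,v in s.items()})
p,d=read_camera("wrist");cv2.imwrite("pics/w1.png",p[:,:,::-1]);np.savez("w1.npz",p=p,d=d,e=s["eef_pos"],r=s["tcp_rot"])
E
```

```text
{'t': 1.7333, 'joints': [-0.4571, 0.284, 1.9069, -0.0004, 0.9517, 0.87], 'qvel': [-0.0343, -0.0167, 0.0152, 0.0001, 0.0002, -0.0028], 'tau': [1.7568, -43.6486, -24.0457, 0.1331, -0.0672, 0.1212], 'eef_pos': [454.2085, -149.9954, 404.335], 'tcp_rot': [-3.1413, 0.0009, 0.2439], 'ft_force': [-0.9653, -0.0152, -0.2568], 'moment': [-0.0828, 0.0424, 0.0021], 'grip_force': 0.0, 'opening': 1.0039}
```

View pics/w1.png

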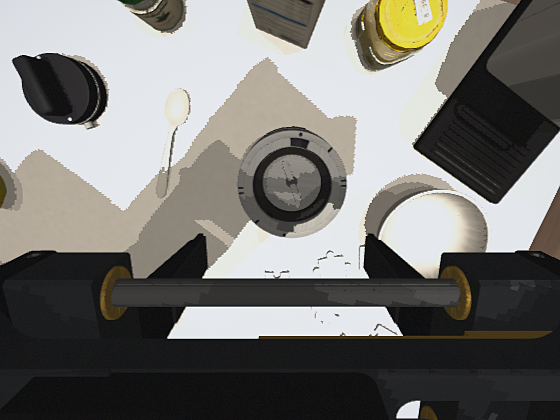

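The wrist view shows the mill mouth at about (292,183), one slot near (300,142), and the lid at (65,88) with its bar pointing up-left and a pin at (95,125). I'll enlarge both.

```bash
python3 - <<'E'
from h import *
p=np.load("w1.npz")["p"][:,:,::-1]
a=cv2.resize(p[115:250,225:360],(560,560),interpolation=cv2.INTER_CUBIC)
a=np.clip(a.astype(float)*1.2,0,255).astype(np.uint8)
cv2.imwrite("pics/c1.png",a)
E
```

```text
(no output)
```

View pics/c1.png

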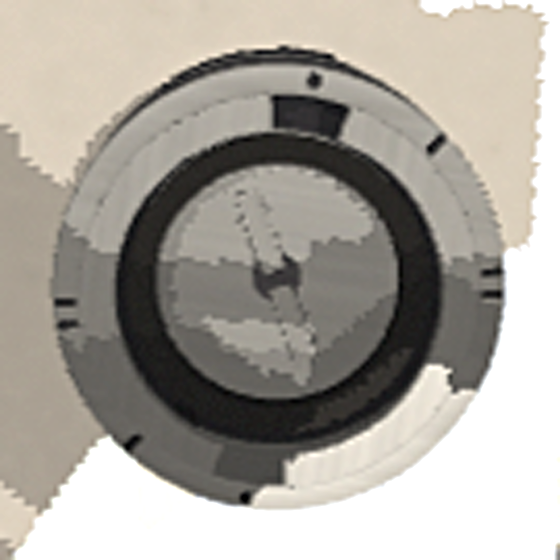

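Dots at crop (315,80) and (246,497), single marks at (435,144)/(131,443), double marks at (491,283)/(65,313).

```bash
cat >> h.py <<'E'
def load(f):
    z=np.load(f);s={"eef_pos":z["e"],"tcp_rot":z["r"]};return z["p"],z["d"],s,*cam("wrist",s)
E
python3 - <<'E'
from h import *
p,d,s,K,M=load("w1.npz")
f=lambda x,y:(225+(x+.5)*135/560-.5,115+(y+.5)*135/560-.5)
for nm,a,b in(("dot",(315,80),(246,497)),("one",(435,144),(131,443)),("two",(491,283),(65,313))):
    A,B=[onz(K,M,*f(*q),100) for q in(a,b)];v=A-B
    print(nm,np.round((A+B)/2,1),np.linalg.norm(v),np.degrees(np.arctan2(v[1],v[0])))
P,u,v=cloud(K,M,d)
g=P[(np.hypot(P[:,0]-470,P[:,1]+150)<75)&(P[:,2]>60)]
print("rim z",np.percentile(g[:,2],[10,50,90]), cv2.minEnclosingCircle(g[g[:,2]>92,:2].astype(np.float32)))
g=P[(np.hypot(P[:,0]-495,P[:,1]-115)<70)&(P[:,2]>58)]
print("bar",np.percentile(g[:,2],[10,50,90]),cv2.minAreaRect(g[:,:2].astype(np.float32)))
g=P[(np.hypot(P[:,0]-495,P[:,1]-115)<70)&(P[:,2]>30)]
print("lid",g[:,:2].mean(0),cv2.minEnclosingCircle(g[:,:2].astype(np.float32)))
print(rel(state(),(490,115,404)))
E
```

```text
dot [ 473.5 -150.   100. ] 98.35068037971799 5.082522801960281
one [ 473.3 -149.9  100. ] 98.42910221720717 -30.848826219088842
two [ 473.3 -149.7  100. ] 98.15563072060083 -71.87469169363226
rim z [100.58833583 316.47487599 339.62164683] ((479.4717102050781, -146.72994995117188), 73.89515686035156)
bar [61.27696909 69.02013387 70.6081198 ] ((503.65283203125, 117.25135040283203), (55.54581069946289, 16.92971420288086), 33.828651428222656)
lid [506.01792437 109.60849162] ((503.4332275390625, 118.62588500976562), 37.018341064453125)
[ 0.65955182 -1.6596018   0.00293239]
```

```bash
python3 - <<'E'
from h import *
C=[cloud(*cam(n),np.load(n+"0.npy"))[0] for n in("scene","side")]
P=np.vstack(C);q=P[(P[:,2]>95)&(P[:,2]<200)&(P[:,0]>380)&(P[:,1]>-100)&(P[:,1]<330)]
x=np.array([np.cos(.59),np.sin(.59)]);y=np.array([x[1],-x[0]])
r=q[:,:2]-[503.5,117.5];a=r@x;b=r@y
m=(abs(a)<150)&(abs(b)<150)
for i in range(-140,150,20):
    k=m&(abs(b-i)<10)
    if k.sum()>3: print(i,"x_t",np.percentile(a[k],[2,50,98]).round(),"z",q[k,2].max().round())
E
```

```text
20 x_t [124. 137. 149.] z 184.0
40 x_t [108. 118. 146.] z 185.0
60 x_t [102. 108. 147.] z 186.0
80 x_t [102. 111. 146.] z 185.0
100 x_t [109. 127. 148.] z 184.0
120 x_t [ 23.  42. 143.] z 170.0
140 x_t [21. 39. 63.] z 108.0
```

Call:
{"method": "arm_command", "body": {"rows": [[[0.1, -0.2, 0, 0, 0, -0.01, 1], [0.2, -0.5, 0, 0, 0, -0.02, 1], [0.3, -0.75, 0, 0, 0, -0.03, 1], [0.38, -0.83, 0, 0, 0, -0.03, 1]]]}}

```text
t: 2.12
eef_pos: [478.3, -13.7, 404.9]
tcp_rot: [-3.141, 0.0, 0.434]
ft_force: [1.5, -0.7, 0.8]
opening: 1.002
grip_force: 0.0
```

Call:
{"method": "arm_command", "body": {"rows": [[[0.05, -0.2, 0.1, 0, 0, -0.01, 1], [0.15, -0.4, 0.25, 0, 0, -0.02, 1], [0.2, -0.7, 0.4, 0, 0, -0.025, 1], [0.22, -0.88, 0.4, 0, 0, -0.025, 1], [0.22, -0.88, 0.4, 0, 0, -0.025, 1], [0.22, -0.88, 0.4, 0, 0, -0.025, 1]]]}}

```text
t: 2.62
eef_pos: [454.0, 118.4, 344.6]
tcp_rot: [-3.142, 0.001, 0.589]
ft_force: [-0.3, 0.1, 0.7]
opening: 1.002
grip_force: 0.0
```

```bash
python3 - <<'E'
from h import *
s=state();print({k:np.round(s[k],4).tolist() for k in("t","eef_pos","tcp_rot","qvel")})
p,d=read_camera("wrist");np.savez("w2.npz",p=p,d=d,e=s["eef_pos"],r=s["tcp_rot"])
p,d,s,K,M=load("w2.npz")
u,v=map(int,proj(K,M,(503.5,117.5,50)));print(u,v)
c=p[max(v-75,0):v+75,max(u-75,0):u+75,::-1];print(c.shape)
cv2.imwrite("pics/c2.png",np.clip(cv2.resize(c,None,fx=4,fy=4,interpolation=cv2.INTER_CUBIC)*1.6,0,255).astype(np.uint8))
P,_,_=cloud(K,M,d)
g=P[(np.hypot(P[:,0]-503,P[:,1]-117)<50)&(P[:,2]>60)&(P[:,2]<80)]
print("bar",np.percentile(g[:,2],[10,50,90]),cv2.minAreaRect(g[:,:2].astype(np.float32)))
E
```

```text
{'t': 2.6167, 'eef_pos': [454.0059, 118.4109, 344.6422], 'tcp_rot': [-3.1415, 0.0007, 0.5895], 'qvel': [-0.0443, -0.008, -0.0219, -0.0041, 0.0048, -0.0157]}
317 165
(150, 150, 3)
bar [67.03657896 69.26425467 70.38747476] ((503.7696838378906, 118.65425109863281), (55.22195053100586, 16.145896911621094), 33.660926818847656)
```

View pics/c2.png

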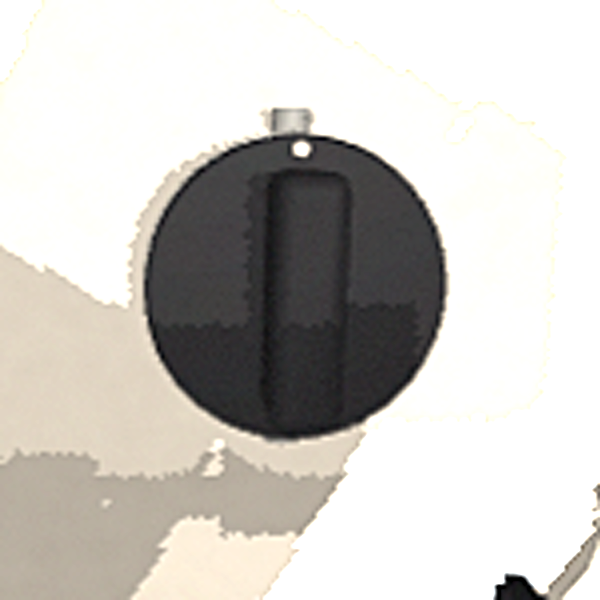

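```bash
python3 - <<'E'
from h import *
p,d,s,K,M=load("w2.npz")
g=lambda x,y:(242+(x+.5)/4-.5,90+(y+.5)/4-.5)
print("drum",onz(K,M,*g(296,286.5),37.5),"bar l/r",[onz(K,M,*g(x,250),69).round(1) for x in(271,352)],"pin",onz(K,M,*g(291,108),10))
print(rel(state(),(503.7,118,232)))
E
```

```text
drum [504.78235076 119.45140381  37.5       ] bar l/r [array([509.1, 132.6,  69. ]), array([518.5, 118.6,  69. ])] pin [539.20109176 142.10768931  10.        ]
[0.27419112 0.17975215 0.75319511]
```

Call:
{"method": "arm_command", "body": {"rows": [[[0.1, 0.07, 0.05, 0, 0, 0, 1], [0.2, 0.14, 0.15, 0, 0, 0, 1], [0.275, 0.186, 0.3, 0, 0, 0, 1], [0.275, 0.186, 0.4, 0, 0, 0, 1], [0.275, 0.186, 0.4, 0, 0, 0, 1], [0.275, 0.186, 0.4, 0, 0, 0, 1]]]}}

```text
t: 3.17
eef_pos: [504.6, 116.5, 284.8]
tcp_rot: [-3.141, 0.001, 0.586]
ft_force: [-0.4, -0.4, 0.9]
opening: 1.001
grip_force: 0.0
```

Call:
{"method": "arm_command", "body": {"rows": [[[0.005, -0.014, 0.1, 0, 0, 0, 1], [0.005, -0.014, 0.2, 0, 0, 0, 1], [0.005, -0.014, 0.28, 0, 0, 0, 1], [0.005, -0.014, 0.33, 0, 0, 0, 1], [0.005, -0.014, 0.352, 0, 0, 0, 1], [0.005, -0.014, 0.352, 0, 0, 0, 1], [0.005, -0.014, 0.352, 0, 0, 0, 1]]]}}

```text
t: 3.75
eef_pos: [504.0, 120.2, 232.7]
tcp_rot: [3.141, -0.001, 0.588]
ft_force: [0.6, -0.1, -0.7]
opening: 1.005
grip_force: 0.0
```

Call:
{"method": "arm_command", "body": {"rows": [[[0, 0, 0, 0, 0, 0, 0], [0, 0, 0, 0, 0, 0, -0.4], [0, 0, 0, 0, 0, 0, -0.6], [0, 0, 0, 0, 0, 0, -0.8], [0, 0, 0, 0, 0, 0, -1], [0, 0, 0, 0, 0, 0, -1], [0, 0, 0, 0, 0, 0, -1], [0, 0, 0, 0, 0, 0, -1], [0, 0, 0, 0, 0, 0, -1], [0, 0, 0, 0, 0, 0, -1]]]}}

```text
t: 4.58
eef_pos: [503.8, 120.4, 231.9]
tcp_rot: [3.142, 0.0, 0.588]
ft_force: [0.3, -0.3, -0.0]
opening: 0.353
grip_force: 0.0
```

Call:
{"method": "arm_command", "body": {"rows": [[[0, 0, 0, 0, 0, 0, -1], [0, 0, 0, 0, 0, 0, -1], [0, 0, 0, 0, 0, 0, -1], [0, 0, 0, 0, 0, 0, -1], [0, 0, 0, 0, 0, 0, -1], [0, 0, 0, 0, 0, 0, -1], [0, 0, 0, 0, 0, 0, -1], [0, 0, 0, 0, 0, 0, -1]]]}}

```text
t: 5.25
eef_pos: [503.8, 120.4, 231.9]
tcp_rot: [3.141, -0.0, 0.588]
ft_force: [0.3, -0.3, -0.3]
opening: 0.164
grip_force: 30.0
```

Call:
{"method": "arm_command", "body": {"rows": [[[0, 0, -0.1, 0, 0, 0, -1], [0, 0, -0.3, 0, 0, 0, -1], [0, 0, -0.55, 0, 0, 0, -1], [0, 0, -0.8, 0, 0, 0, -1], [0, 0, -0.95, 0, 0, 0, -1], [0, 0, -1, 0, 0, 0, -1], [0, 0, -1, 0, 0, 0, -1]]]}}

```text
t: 5.83
eef_pos: [503.6, 120.5, 383.4]
tcp_rot: [3.14, -0.003, 0.588]
ft_force: [0.8, -0.0, -1.6]
opening: 0.168
grip_force: 30.0
```

Call:
{"method": "arm_command", "body": {"rows": [[[-0.05, 0.06, 0, 0, 0, 0.008, -1], [-0.2, 0.24, 0, 0, 0, 0.016, -1], [-0.35, 0.42, 0, 0, 0, 0.024, -1], [-0.5, 0.6, 0, 0, 0, 0.032, -1], [-0.6, 0.7, 0, 0, 0, 0.04, -1], [-0.6, 0.7, 0, 0, 0, 0.04, -1], [-0.6, 0.7, 0, 0, 0, 0.04, -1]]]}}

```text
t: 6.42
eef_pos: [487.0, -17.7, 380.3]
tcp_rot: [-3.14, 0.002, 0.335]
ft_force: [-0.8, 0.2, -0.1]
opening: 0.165
grip_force: 30.0
```

```bash
python3 - <<'E'
from h import *
s=state();print({k:np.round(s[k],4).tolist() for k in("t","eef_pos","tcp_rot","opening","grip_force","ft_force")})
print(rel(s,(473.4,-149.9,s["eef_pos"][2])),(s["tcp_rot"][2]-np.radians(5.1))/2/np.pi)
E
```

```text
{'t': 6.4167, 'eef_pos': [487.008, -17.6677, 380.3036], 'tcp_rot': [-3.1402, 0.0024, 0.3352], 'opening': 0.1646, 'grip_force': 30.0, 'ft_force': [-0.835, 0.2454, -0.0682]}
[-3.75631994e-01  8.02657220e-01 -1.82724260e-04] 0.03917608097495761
```

Call:
{"method": "arm_command", "body": {"rows": [[[-0.1, 0.1, 0, 0, 0, 0.008, -1], [-0.3, 0.3, 0, 0, 0, 0.016, -1], [-0.5, 0.5, 0, 0, 0, 0.024, -1], [-0.7, 0.7, 0, 0, 0, 0.032, -1], [-0.8, 0.8, 0, 0, 0, 0.039, -1], [-0.8, 0.8, 0, 0, 0, 0.039, -1], [-0.8, 0.8, 0, 0, 0, 0.039, -1], [-0.8, 0.8, 0, 0, 0, 0.039, -1]]]}}

```text
t: 7.08
eef_pos: [414.0, -168.9, 381.3]
tcp_rot: [-3.141, 0.001, 0.094]
ft_force: [0.1, -0.4, -1.2]
opening: 0.169
grip_force: 30.0
```

```bash
python3 - <<'E'
from h import *
s=state();print({k:np.round(s[k],4).tolist() for k in("t","eef_pos","tcp_rot","qvel")})
p,d=read_camera("wrist");np.savez("w3.npz",p=p,d=d,e=s["eef_pos"],r=s["tcp_rot"])
c=p[20:300,145:425,::-1]
cv2.imwrite("pics/c3.png",np.clip(cv2.resize(c,(600,600),interpolation=cv2.INTER_CUBIC)*1.5,0,255).astype(np.uint8))
p,d,s,K,M=load("w3.npz");print(proj(K,M,(473.4,-150,100)))
E
```

```text
{'t': 7.0833, 'eef_pos': [414.0347, -168.9371, 381.3117], 'tcp_rot': [-3.1408, 0.0008, 0.0937], 'qvel': [0.0158, -0.0041, -0.0056, -0.0009, 0.0035, -0.0007]}
(np.float64(271.6711723318321), np.float64(141.9752958228524))
```

View pics/c3.png

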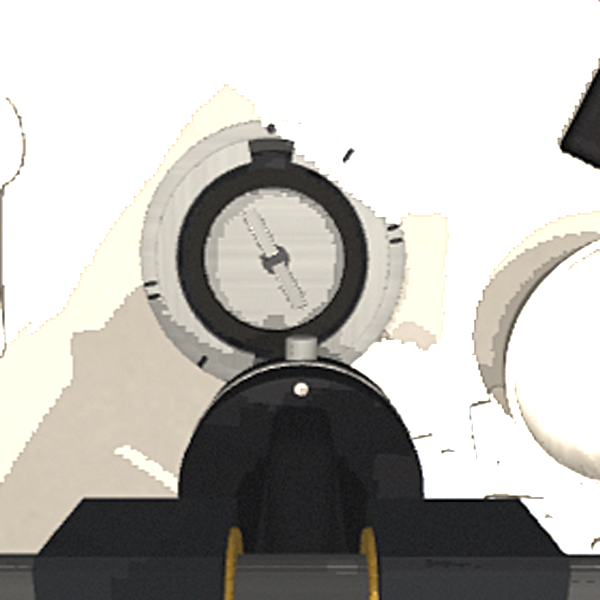

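Dot at (270,127), single marks (349,155)/(203,362), double marks (395,235)/(152,291). On the held lid, the dot is at (302,389) and the pin tip at (301,337).

```bash
python3 - <<'E'
from h import *
p,d,s,K,M=load("w3.npz")
f=lambda x,y:(145+(x+.5)*280/600-.5,20+(y+.5)*280/600-.5)
w=lambda q,z:onz(K,M,*f(*q),z)
c1=(w((349,155),100)+w((203,362),100))/2;c2=(w((395,235),100)+w((152,291),100))/2
print("mill",c1,c2)
for nm,c in(("one",((349,155),(203,362))),("two",((395,235),(152,291)))):
    v=w(c[0],100)-w(c[1],100);print(nm,np.degrees(np.arctan2(v[1],v[0])))
v=w((270,127),100)-(c1+c2)/2;print("dot",np.linalg.norm(v),np.degrees(np.arctan2(v[1],v[0])))
T=Ro.from_euler('xyz',s["tcp_rot"]).as_matrix()
def tool(P):return (T.T@(P-s["eef_pos"])).round(2)
zu=s["eef_pos"][2]-231.9
print("pin tool",tool(w((301,337),zu+10)),"dot tool",tool(w((302,389),zu+38)))
p2,d2,s2,K2,M2=load("w2.npz");g=lambda x,y:(242+(x+.5)/4-.5,90+(y+.5)/4-.5)
print("dot2 radius",np.linalg.norm((onz(K2,M2,*g(302,149),38)-onz(K2,M2,*g(296,286.5),38))))
# drum left/right edge rows in tool frame
for q in((180,480),(423,480)):print(tool(w(q,zu+36)))
for x in range(270,340,10):print(tool(w((x,361),zu+38)),end=' ')
E
```

```text
mill [ 473.15372368 -150.42998344  100.        ] [ 472.87932153 -150.09215959  100.        ]
one -30.80344187400935
two -71.91182539269731
dot 49.7797643151887 5.87982926037051
pin tool [ 40.75  -1.6  221.87] dot tool [ 30.75  -1.29 193.88]
dot2 radius 31.233478910022423
[  3.11 -36.59 195.92]
[  3.21  33.77 195.87]
[ 38.59 -10.01 193.88] [ 38.59  -7.29 193.87] [ 38.59  -4.56 193.87] [ 38.59  -1.84 193.87] [ 38.6    0.88 193.87] [ 38.6    3.61 193.87] [ 38.6    6.33 193.86]
```

Call:
{"method": "arm_command", "body": {"rows": [[[0.1, -0.02, 0, 0, 0, 0, -1], [0.25, -0.05, 0.05, 0, 0, 0, -1], [0.36, -0.07, 0.1, 0, 0, 0.001, -1], [0.409, -0.078, 0.15, 0, 0, 0.001, -1], [0.409, -0.078, 0.2, 0, 0, 0.001, -1], [0.409, -0.078, 0.2, 0, 0, 0.001, -1], [0.409, -0.078, 0.2, 0, 0, 0.001, -1], [0.409, -0.078, 0.2, 0, 0, 0.001, -1]]]}}

```text
t: 7.8
eef_pos: [473.1, -152.5, 352.1]
tcp_rot: [3.142, 0.0, 0.086]
ft_force: [1.0, 0.6, -1.3]
opening: 0.164
grip_force: 30.0
```

```bash
python3 - <<'E'
from h import *
s=state();print({k:np.round(s[k],4).tolist() for k in("t","eef_pos","tcp_rot","ft_force","moment")})
print(rel(s,(474.1,-151.6,332))*150,np.degrees(s["tcp_rot"][2]))
E
```

```text
{'t': 7.8, 'eef_pos': [473.1333, -152.535, 352.1144], 'tcp_rot': [3.1416, 0.0002, 0.0857], 'ft_force': [0.9699, 0.604, -1.2946], 'moment': [0.0262, -0.004, 0.0069]}
[ 1.04770429 -0.84955422 20.114116  ] 4.912773207408701
```

Call:
{"method": "arm_command", "body": {"rows": [[[0.007, -0.006, 0.02, 0, 0, 0, -1], [0.007, -0.006, 0.05, 0, 0, 0, -1], [0.007, -0.006, 0.09, 0, 0, 0, -1], [0.007, -0.006, 0.12, 0, 0, 0, -1], [0.007, -0.006, 0.13, 0, 0, 0, -1], [0.007, -0.006, 0.14, 0, 0, 0, -1], [0.007, -0.006, 0.15, 0, 0, 0, -1], [0.007, -0.006, 0.15, 0, 0, 0, -1]]]}}

```text
t: 8.47
eef_pos: [474.6, -151.5, 329.2]
tcp_rot: [-3.142, 0.0, 0.086]
ft_force: [0.3, -0.2, -0.7]
opening: 0.172
grip_force: 30.0
```

Call:
{"method": "arm_command", "body": {"rows": [[[0, 0, 0.01, 0, 0, 0, -1], [0, 0, 0.02, 0, 0, 0, -1], [0, 0, 0.03, 0, 0, 0, -1], [0, 0, 0.04, 0, 0, 0, -1], [0, 0, 0.04, 0, 0, 0, -1], [0, 0, 0.04, 0, 0, 0, -1]]]}}

```text
t: 8.97
eef_pos: [474.6, -151.5, 323.3]
tcp_rot: [3.142, 0.0, 0.086]
ft_force: [0.2, -0.4, -0.3]
opening: 0.162
grip_force: 30.0
```

Call:
{"method": "arm_command", "body": {"rows": [[[0, 0, 0.01, 0, 0, 0, -1], [0, 0, 0.02, 0, 0, 0, -1], [0, 0, 0.03, 0, 0, 0, -1], [0, 0, 0.04, 0, 0, 0, -1], [0, 0, 0.05, 0, 0, 0, -1], [0, 0, 0.05, 0, 0, 0, -1], [0, 0, 0.05, 0, 0, 0, -1]]]}}

```text
t: 9.55
eef_pos: [474.6, -151.5, 315.9]
tcp_rot: [3.141, -0.0, 0.086]
ft_force: [-1.5, -0.0, 0.8]
opening: 0.164
grip_force: 30.0
```

Call:
{"method": "arm_command", "body": {"rows": [[[0, 0, 0.007, 0, 0, 0, -1], [0, 0, 0.014, 0, 0, 0, -1], [0, 0, 0.021, 0, 0, 0, -1], [0, 0, 0.028, 0, 0, 0, -1], [0, 0, 0.037, 0, 0, 0, -1], [0, 0, 0.037, 0, 0, 0, -1], [0, 0, 0.037, 0, 0, 0, -1]]]}}

```text
t: 10.13
eef_pos: [474.7, -151.5, 310.4]
tcp_rot: [3.141, -0.0, 0.086]
ft_force: [0.6, 0.5, 3.2]
opening: 0.169
grip_force: 30.0
```

```bash
python3 - <<'E'
from h import *
F=[]
for i in range(4):
    s=state();F.append(np.r_[s["ft_force"],s["moment"]]);p,d=read_camera("side")
print(np.mean(F,0).round(3),np.round(s["eef_pos"],2),np.round(s["tcp_rot"],4))
cv2.imwrite("pics/s4.png",cv2.resize(p[170:310,200:390,::-1],None,fx=4,fy=4,interpolation=cv2.INTER_CUBIC))
E
```

```text
[-0.126 -0.104  2.938  0.023  0.036 -0.007] [ 474.64 -151.52  310.43] [ 3.1414e+00 -1.0000e-04  8.5800e-02]
```

View pics/s4.png

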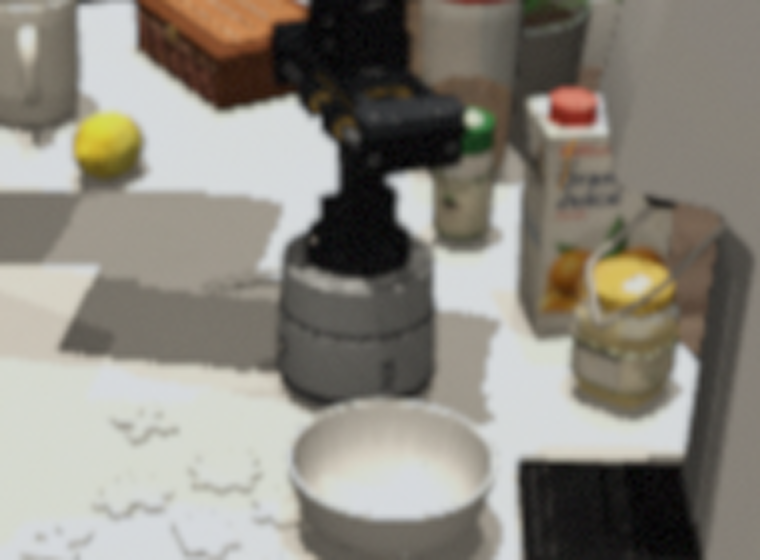

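The lid sits in the mouth, and the ring force suggests the underside is at about 80.5 mm. Pressing about 2 mm further.

Call:
{"method": "arm_command", "body": {"rows": [[[0, 0, 0.005, 0, 0, 0, -1], [0, 0, 0.009, 0, 0, 0, -1], [0, 0, 0.012, 0, 0, 0, -1], [0, 0, 0.012, 0, 0, 0, -1], [0, 0, 0.012, 0, 0, 0, -1]]]}}

```text
t: 10.75
eef_pos: [474.6, -151.5, 308.8]
tcp_rot: [3.141, -0.0, 0.086]
ft_force: [-0.8, 0.9, 7.2]
opening: 0.17
grip_force: 30.0
```

```bash
python3 - <<'E'
from h import *
F=[]
for i in range(8):
    s=state();F.append(np.r_[s["ft_force"],s["moment"]]);p,d=read_camera("side")
print(np.mean(F,0).round(3),np.std(F,0).round(2),np.round(s["eef_pos"],2))
E
```

```text
[-7.990e-01  4.510e-01  7.629e+00  1.320e-01  2.110e-01 -4.000e-03] [0.36 0.32 0.53 0.03 0.02 0.03] [ 474.62 -151.52  308.84]
```

Hard stop found at TCP z 308.8 (77 mm), so 78.4 mm is TCP z 310.2. Backing off to that height, then twisting.

Call:
{"method": "arm_command", "body": {"rows": [[[0, 0, -0.005, 0, 0, 0, -1], [0, 0, -0.0095, 0, 0, 0, -1], [0, 0, -0.0095, 0, 0, 0.006, -1], [0, 0, -0.0095, 0, 0, 0.012, -1], [0, 0, -0.0095, 0, 0, 0.018, -1], [0, 0, -0.0095, 0, 0, 0.024, -1], [0, 0, -0.0095, 0, 0, 0.03, -1], [0, 0, -0.0095, 0, 0, 0.035, -1], [0, 0, -0.0095, 0, 0, 0.035, -1], [0, 0, -0.0095, 0, 0, 0.035, -1]]]}}

```text
t: 11.98
eef_pos: [474.6, -151.5, 310.0]
tcp_rot: [3.142, -0.0, -0.133]
ft_force: [0.4, 0.4, 3.6]
opening: 0.167
grip_force: 30.0
```

```bash
cat > ft.py <<'E'
from h import *
F=[]
for i in range(6):
    s=state();F.append(np.r_[s["ft_force"],s["moment"]]);p,d=read_camera("wrist")
np.savez("w5.npz",p=p,d=d,e=s["eef_pos"],r=s["tcp_rot"])
print(s["t"],np.mean(F,0).round(3),np.round(s["eef_pos"],2),np.degrees(s["tcp_rot"]).round(2),s["opening"])
E
python3 ft.py
```

```text
12.2333 [-0.064  0.06   3.764 -0.021  0.032 -0.053] [ 474.62 -151.52  309.98] [179.99  -0.    -7.66] 0.16541731025877673
```

Call:
{"method": "arm_command", "body": {"rows": [[[0, 0, 0, 0, 0, 0.006, -1], [0, 0, 0, 0, 0, 0.012, -1], [0, 0, 0, 0, 0, 0.018, -1], [0, 0, 0, 0, 0, 0.024, -1], [0, 0, 0, 0, 0, 0.03, -1], [0, 0, 0, 0, 0, 0.036, -1], [0, 0, 0, 0, 0, 0.042, -1], [0, 0, 0, 0, 0, 0.048, -1], [0, 0, 0, 0, 0, 0.048, -1]]]}}

```text
t: 13.03
eef_pos: [474.5, -151.7, 310.0]
tcp_rot: [3.141, -0.0, -0.437]
ft_force: [-1.8, -4.1, 3.4]
opening: 0.165
grip_force: 30.0
```

```bash
python3 ft.py
```

```text
13.2833 [-1.823 -4.611  4.012 -0.882  0.425  0.162] [ 474.57 -151.7   309.99] [ 1.7997e+02 -1.0000e-02 -2.4870e+01] 0.16688514108413202
```

Call:
{"method": "arm_command", "body": {"rows": [[[0, 0, 0, 0, 0, 0.006, -1], [0, 0, 0, 0, 0, 0.012, -1], [0, 0, 0, 0, 0, 0.017, -1], [0, 0, 0, 0, 0, 0.017, -1], [0, 0, 0, 0, 0, 0.017, -1], [0, 0, 0, 0, 0, 0.017, -1]]]}}

```text
t: 13.83
eef_pos: [474.5, -151.7, 310.0]
tcp_rot: [3.141, -0.0, -0.541]
ft_force: [-2.2, -5.1, 3.4]
opening: 0.171
grip_force: 30.0
```

```bash
python3 ft.py; python3 - <<'E'
from h import *
p,d,s,K,M=load("w5.npz")
print(proj(K,M,(473,-150.3,100)))
c=p[60:340,145:425,::-1]
cv2.imwrite("pics/c5.png",np.clip(cv2.resize(c,(600,600),interpolation=cv2.INTER_CUBIC)*1.7,0,255).astype(np.uint8))
E
```

```text
14.0833 [-1.863 -5.302  3.318 -0.999  0.512  0.219] [ 474.54 -151.72  309.99] [179.96  -0.   -30.99] 0.16420568625441936
(np.float64(286.58705214537), np.float64(241.75006986218594))
```

View pics/c5.png

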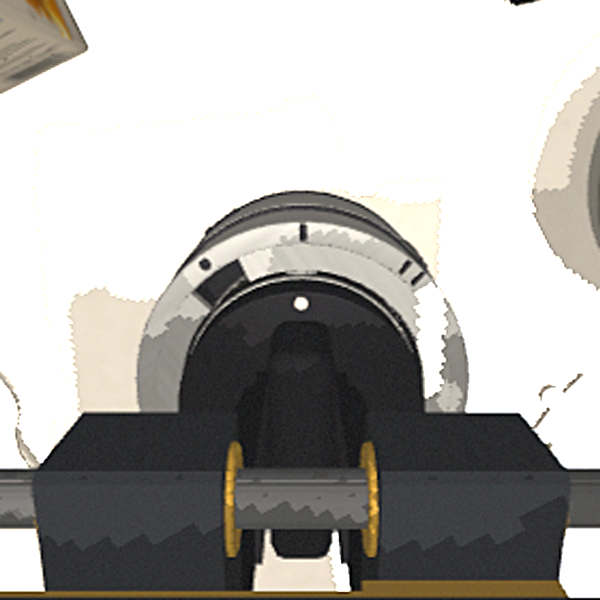

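The lid's dot (301,303) lines up with the single bar mark (303,231), the slot beside it is empty, and the spring torque reads about 0.22 N m, as expected at pulse.

```bash
python3 -c "
from cell import *
print(job_done())"
```

```text
the job is handed in; nothing more can be done
None
```

The lid is on the mill, pressed home and twisted about 36° clockwise to the pulse mark, short of the lock. The gripper is still holding it there against the switch spring, and the job was handed in at about 14 s.

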